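# Hold the egg-cup collar on the spinner's shaft flat

### The arm

A 6-joint arm with a two-finger parallel gripper is mounted at the origin on the work surface. World frame = base frame: x ahead of the robot, y to its left, z up, the work surface at z = 0. Lengths are in m, angles in rad, forces in N, time in s.
With the tool pointing down it reaches from about 0.25 to 0.85 m from the base axis. Payload 12.5 kg.
Tool frame: the origin (TCP) lies midway between the tips of the shut fingers; the grasp point (between the pads) lies 19 mm behind it; z points along the fingers, y is the line along which they close (so a half turn about z gives the same grasp; the last joint's range is limited). The gripper opens to 93 mm and grips with 3 to 60 N. Pads are 15 mm wide; open, the fingers measure 128 mm over their backs; the gripper's body (75 mm by 188 mm) begins 65 mm behind the grasp point.
Start: joints at [1.183, 0.351, 1.652, -0, 1.139, -0.085], TCP at [0.164, 0.525, 0.219] pointing down, gripper open.
Joint ranges: [-2.75, 2.75], [-0.79, 2.1], [0.01, 2.65], [-1.57, 4.71], [0.07, 3.14], [-2.87, 2.87]. Speed limits (rad/s): [2.22, 2.22, 2.79, 3.14, 3.14, 3.14].

### API

Orientations are given as a unit quaternion [x, y, z, w].
In Python, from plant import r gives the robot as it stands.
- The arm moves only by the tool servo_tool, never from a script. Its argument "rows" is a list that holds one entry, the list of rows, each a list of 7 numbers: the turn, a rotation vector about the tool's x, y, z normalised to -1 to 1, where 1 is pi/2 rad, then the shift along the tool's x, y, z normalised to -1 to 1, where 1 is 0.8 m, then the opening, from 0 (shut) to 1 (fully open). In form: [[[ax, ay, az, tx, ty, tz, jaw], ...]]. A call has 1 to 8 rows; each row is the pose to reach, as a shift and turn from the pose commanded when the call began, along the tool's axes at that moment; what a row does not reach only later rows make up. A row lasts 1/8 s, in which the tool goes at most 62.5 mm and 10.7 degrees, less where a joint would pass 70% of its speed; a pose out of reach is approached as far as the arm can. A call with a number of a shift or a turn outside -1 to 1 is refused whole. A call with a gripper value outside its range is refused whole. The fingers move at their own pace and stop on an object; "force" is the grip in N (left out, the last holds). Time passes only in rows, so rows that repeat a pose let the fingers close. It gives the time, the measured TCP pose, the force, the opening and the grip force at its end, in the units of the state.
- r.read_state(): the state, without advancing time (a new reading comes with each control period).
- r.snapshot(name): name is "scene" or "side" or "wrist"; returns a dict with "frame" (400x640x3 uint8, red, green, blue), "depth" (400x640 float32, m along the optical axis (not along the pixel's ray), 0 where there is no reading), "K" (3x3 intrinsics, pixels), "position" and "rotation" of the camera in the world. Camera axes: x right, y down, z forward; pixel columns grow to the right and rows downward; lengths in m; the calibration is good to about 2 mm. A picture is of the moment at which its call begins.
- r.sign_off(): hands the job in; it is judged then, once.
The state is a dict: "time": time; "joints": joint angles; "joint_velocities": joint speeds; "joint_torque": joint torques, N m; "position": TCP position; "orientation": TCP orientation; "wrist_force": force on the tool from outside, world axes, zero at the start; "wrist_torque": the same for the moment, N m; "width": finger opening in m; "finger_force": force on a finger pad.
Only numpy, scipy, OpenCV 4.12 (cv2) and the standard library are available. Lean on these libraries where they do the work, as an engineer would, in place of code of your own. Each camera call takes 0.05 s, during which the arm holds its last target. There are 200 camera calls.

### The job

The egg spinner's shaft is bare: pinch it in your fingers and turn it until you feel its flat between them and the flat faces straight out of the open front of the splash guard. Then slip the egg-cup collar upright over the shaft with its brass thumb-screw on that flat, pointing straight out of the front, and push it down against the spring washer until the spring is squeezed most of the way. Finish while still gripping it and holding it down there, so that I can tighten the screw, and leave everything else on the desk where it is.

Things in the scene. Friction and masses are not known exactly. Their poses are not given: they have to be found in the camera images.
- spinner: egg spinner, fixed to the desk: cream gearmotor housing 180 (x) by 190 (y) mm, deck 48 mm above the desk, black speed knob and red switch on its front. Origin on the desk under the shaft's axis, z up, x points to its back: the front is towards its -x, roughly towards the robot
- guard_top (a point): top of the clear splash guard at the middle of the back: the guard stands on the deck round the shaft at radius 80 to 83 mm, its top 86 mm above the desk, open over the front 130 degrees
- shaft_top (a point): centre of the chamfered top end of the upright shaft, 102 mm above the desk, on the spinner's axis. The shaft is 16 mm thick, bare down to the spring washer (68 mm above the desk). It turns endlessly with a little friction (0.025 N m) and stays where it is left
- shaft_flat: the flat on the shaft (painted orange, with an orange tick towards it on the shaft's end), 32 mm tall, 12 mm wide, 3 mm deep: across the flat the shaft measures 13 mm, elsewhere 16 mm. Origin in the middle of the flat, 5 mm from the shaft's axis and 84 mm above the desk; its x axis points squarely out of the flat, z up. It turns with the shaft
- spring_washer (a joint): the steel washer 25 mm across on the preload spring round the foot of the shaft: 0 = free, its top 68 mm above the desk; grows as it is pushed down, to 0.008 m (solid, top at 60 mm). The push needed is 2.1 N at first and 7.7 N when solid; it springs back when let go
- collar: egg-cup collar: upright aluminium tube with an orange rim, 40 mm outside, 52 mm tall, about 0.13 kg, standing on the desk. Bore 17 mm, right through; from 40 mm up it widens to a 32 mm cup. Origin at the centre of its underside, z up, x points to its brass thumb-screw. The screw's tip stands inside the bore, 5.8 mm from the axis: it goes down only on the flat (within 15 degrees)
- screw_head (a point): centre of the thumb-screw's knurled head, 29.5 mm from the collar's axis and 11 mm above its underside; the head is 15 mm thick and ends 34 mm from the axis
- egg_stand: bystander: red egg with yellow and white bands in a turned wooden egg stand, 48 mm across, 71 mm tall; it can change places with the collar; origin under its centre
- jar_yellow: bystander: lidded yellow dye jar, 68 mm across, 88 mm tall; origin under its centre
- jar_green: bystander: lidded dark green dye jar, 68 mm across, 88 mm tall; origin under its centre
- jar_red: bystander: lidded red dye jar, 68 mm across, 88 mm tall; origin under its centre
- candle: bystander: unlit pink candle 40 mm across and 66 mm tall on a white dish 60 mm across; origin under its centre
- jar_lid: bystander: loose white jar lid lying flat, 68 mm across, 12 mm thick; origin under its centre
- stylus: bystander: wooden wax stylus with a brass tip lying on the desk, 134 mm long, 11 mm thick; origin under the middle of its handle, x axis along it
Things that resemble listed ones, but are neither listed nor needed, are in the scene too. Leave any blue or green look-alike of the collar alone.

How it is judged:
On the way, in this order (a step that is already met when the one before it is completed fails the run):
1. the bare shaft is pinched with a finger on its flat, and the flat faces straight out of the guard's open front (within 15 degrees) (contact force between the fingers and shaft_flat above 1 N and x of shaft_flat in the frame of spinner below 0 m and y of shaft_flat in the frame of spinner between -0.0013 and 0.0013 m), for 0.2 s.
2. the collar is lifted off the desk in the fingers (contact force between the fingers and collar above 1 N and height (world z) of collar above 0.03 m), for 0.1 s.
At the end, for the whole second after the job is handed in: Collar upright on the shaft (within 2 mm, 0.08 rad), screw on the flat (within 0.25 rad), both facing straight out of the open front (within 15 degrees), spring washer pressed down over 5 mm of its 8, the fingers gripping the collar with over 4 N, all still (horizontal distance between collar and spinner below 0.002 m and z of collar in the frame of spinner below 0.064 m and value of joint spring_washer above 0.005 m and x of each of shaft_flat, screw_head in the frame of spinner below 0 m and y of shaft_flat in the frame of spinner between -0.00135 and 0.00135 m and y of screw_head in the frame of spinner between -0.0085 and 0.0085 m and angle between the x axis of collar and the x axis of shaft_flat, either way round below 0.25 rad and angle between collar's own z axis and vertical below 0.08 rad and contact force between the fingers and collar above 4 N and linear speed of collar below 0.02 m/s); the arm keeps its last pose, push and grip.
It fails at once if the egg in its stand is knocked over or moved by more than 25 mm (distance of egg_stand from where it was at the start of the episode above 0.025 m or angle between egg_stand's own z axis and vertical above 0.5 rad).
It fails at once if a dye jar is knocked over or moved by more than 25 mm (distance of any of jar_yellow, jar_green, jar_red from where it was at the start of the episode above 0.025 m or angle between any of jar_yellow, jar_green, jar_red's own z axis and vertical above 0.5 rad).
It fails at once if the candle is knocked over or moved by more than 25 mm (distance of candle from where it was at the start of the episode above 0.025 m or angle between candle's own z axis and vertical above 0.5 rad).
It fails at once if the loose lid or the stylus is knocked over or moved by more than 25 mm (distance of any of jar_lid, stylus from where it was at the start of the episode above 0.025 m or angle between jar_lid's own z axis and vertical above 0.5 rad).
It also fails if it takes over 72 s, if anything falls off the work surface, if the arm or the gripper's body presses on something with over 40 N, if the wrist force passes 120 N, or if a joint passes its speed limit or range.

## Working session

There is one attempt and no reset: what is moved stays moved. The work goes in short steps, Python scripts to look and compute and a tool call to move; the robot and the scene stay as the last step left them, time stands still between calls to the robot, and variables do not carry over. Pictures are saved under pics/ and viewed, at most 10 in all, crops included, and the job is handed in when it is done.

Besides the shell and the picture viewer there is one more tool, called after ">>>" by a JSON object that holds its "op" and its "data", one argument or row to a line. servo_tool: Moves the arm, as the interface text tells. Scaled input: -1 to 1 covers 0.8 m each way for a shift and pi/2 rad each way for a turn. Its arguments: {"type":"object","properties":{"rows":{"type":"array","items":{"type":"array","items":{"type":"array","items":{"type":"number","minimum":-1,"maximum":1}}}},"force":{"type":"number"}},"required":["rows"]}

```bash
mkdir -p pics; ls; cat > h.py <<'E'
import numpy as np, cv2
from plant import r
def snap(n):
    s=r.snapshot(n); np.savez('last_%s.npz'%n,**s); return s
def world(s):
    d=s['depth']; K=np.array(s['K']); v,u=np.mgrid[:400,:640]
    P=np.stack([(u-K[0,2])/K[0,0]*d,(v-K[1,2])/K[1,1]*d,d],-1)
    return P@np.array(s['rotation']).T+np.array(s['position'])
def save(n,im): cv2.imwrite('pics/'+n,cv2.cvtColor(im,cv2.COLOR_RGB2BGR))
E
python3 - <<'E'
from h import *
s=snap('scene'); t=snap('side')
im=np.vstack([s['frame'],t['frame']]); save('a.png',cv2.resize(im,(480,600),interpolation=cv2.INTER_AREA))
save('a1.png',s['frame']);save('a2.png',t['frame'])
print(s['position'],s['rotation'],s['K'],t['position'],t['rotation'])
E
```

```text
pics
[ 0.93871312 -0.27701572  0.7470932 ] [ 0.84222054  0.44267331 -0.14118518 -0.27344405] [[382.94700564   0.         320.20733859]
 [  0.         382.94700564 194.76057726]
 [  0.           0.           1.        ]] [-0.03912054 -0.63137131  0.64619689] [ 0.81677821 -0.3236585   0.16300312 -0.44894155]
```

View pics/a1.png

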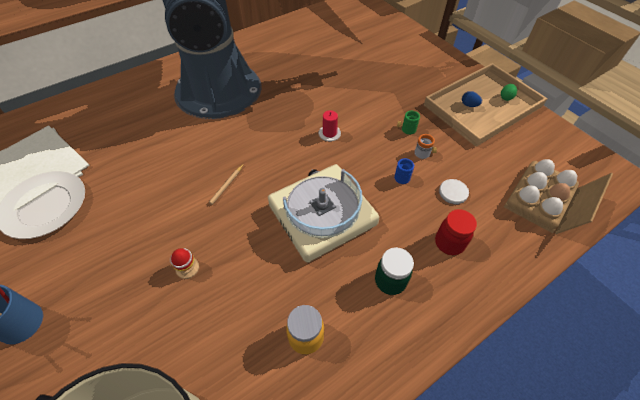

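View pics/a2.png

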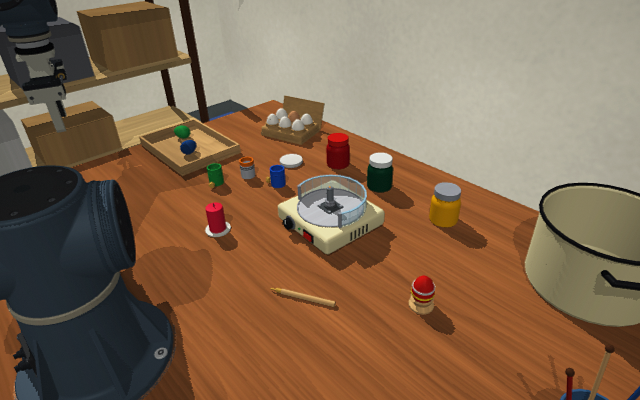

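The scene view shows the spinner at (322,205) with its shaft at about (322,195). There are three collar-like items: green (411,122), aluminium with an orange rim (425,147) and blue (404,171). The aluminium one fits the description. I'll measure it and confirm with a crop.

```bash
cat >> h.py <<'E'
from scipy.spatial.transform import Rotation as Ro
def world(s):
    d=s['depth']; K=np.array(s['K']); v,u=np.mgrid[:400,:640]
    P=np.stack([(u-K[0,2])/K[0,0]*d,(v-K[1,2])/K[1,1]*d,d],-1)
    P=Ro.from_quat(s['rotation']).apply(P.reshape(-1,3)).reshape(400,640,3)+np.array(s['position'])
    P[d==0]=np.nan; return P
def crop(s,u0,u1,v0,v1,k): return cv2.resize(s['frame'][v0:v1,u0:u1],None,fx=k,fy=k,interpolation=cv2.INTER_CUBIC)
E
python3 - <<'E'
from h import *
S=dict(np.load('last_scene.npz'));T=dict(np.load('last_side.npz'))
for n,s,pts in (('scene',S,dict(col=(425,140),shaft=(322,190),shaft2=(323,196),green=(411,115),blue=(404,163),lid=(454,190),candle=(330,125),jr=(460,220),jg=(397,258))),('side',T,dict(col=(247,162),shaft=(330,192),green=(215,168),blue=(277,170)))):
    P=world(s)
    for k,(u,v) in pts.items(): print(n,k,P[v,u].round(4))
# deck plane pixels
PS=[world(S),world(T)]
for P in PS:
    m=(abs(P[...,2]-.048)<.004)&(np.hypot(P[...,0]-.45,P[...,1])<.3)
    n,l,st,c=cv2.connectedComponentsWithStats(m.astype(np.uint8)); i=1+np.argmax(st[1:,4])
    q=P[l==i][:,:2].astype(np.float32); print(st[i],cv2.minAreaRect(q),q.mean(0))
a=crop(S,280,360,160,240,5);b=crop(S,375,455,95,175,5);c=crop(T,210,290,130,210,5)[:200]
save('b.png',cv2.resize(np.hstack([a,b]),(800,400)))
save('c.png',np.hstack([crop(T,290,370,150,230,5),crop(T,205,285,130,210,5)]))
E
```

```text
scene col [0.5306 0.3316 0.0419]
scene shaft [ 5.493e-01 -2.000e-04  1.029e-01]
scene shaft2 [ 0.5563 -0.0024  0.0911]
scene green [0.4435 0.3632 0.0441]
scene blue [0.5559 0.2386 0.0383]
scene lid [0.6724 0.301  0.01  ]
scene candle [0.3544 0.1611 0.0466]
scene jr [0.7613 0.1934 0.0889]
scene jg [0.7531 0.0315 0.0889]
side col [0.5411 0.3296 0.0398]
side shaft [ 0.5436 -0.0078  0.0936]
side green [0.4598 0.3669 0.0382]
side blue [0.577  0.2389 0.0364]
[ 269  164  110   91 4261] ((0.5495948195457458, 8.884817361831665e-05), (0.18792514503002167, 0.18037310242652893), 86.53921508789062) [ 0.5516975  -0.00289708]
[ 279  187  105   55 2645] ((0.5456185340881348, -0.0020877569913864136), (0.19031640887260437, 0.17822059988975525), 88.24002838134766) [ 0.5326618  -0.00988506]
```

View pics/b.png

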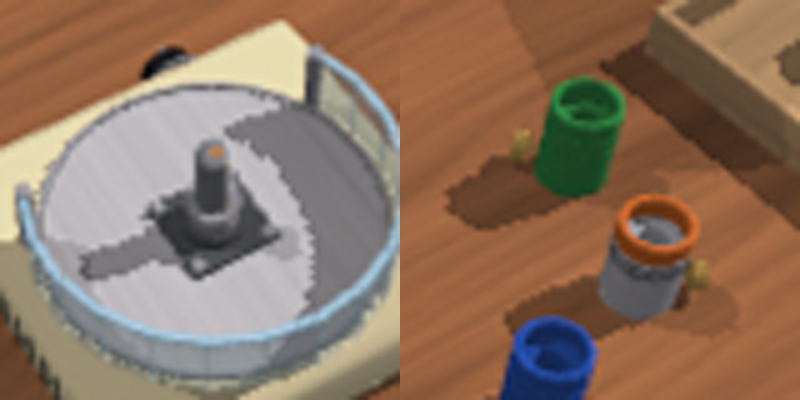

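View pics/c.png

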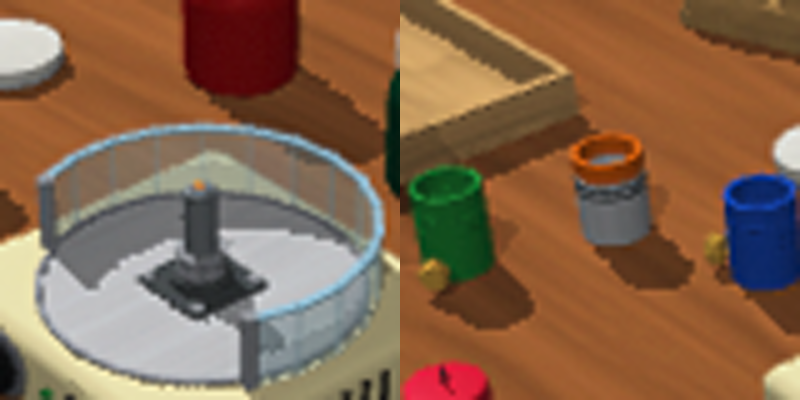

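The crops confirm the aluminium collar with the orange rim at scene (425,147). Its brass screw is at (434,150), facing away from the side camera. The shaft's orange tick is on the right of its end at scene (323,190). Next I'll compute the first wrist-view moves.

```bash
cat >> h.py <<'E'
def rel(pos,R=None):
    st=r.read_state(); A=Ro.from_quat(st['orientation']); R=A if R is None else R
    rv=(A.inv()*R).as_rotvec()/(np.pi/2); t=A.inv().apply(np.array(pos)-st['position'])/.8
    print('rel',np.r_[rv,t].round(4)); 
def down(yaw): # tool z down, tool x at yaw in world
    c,s=np.cos(yaw),np.sin(yaw); return Ro.from_matrix(np.array([[c,s,0],[s,-c,0],[0,0,-1]]))
E
python3 - <<'E'
from h import *
st=r.read_state(); A=Ro.from_quat(st['orientation'])
print(st); print(A.as_matrix().round(3))
w=snap('wrist'); W=Ro.from_quat(w['rotation']); print('cam in tool',A.inv().apply(w['position']-np.array(st['position'])).round(3),(A.inv()*W).as_matrix().round(3),w['K'][0])
S=dict(np.load('last_scene.npz'));P=world(S)
# collar fit: orange rim pts
hsv=cv2.cvtColor(S['frame'],cv2.COLOR_RGB2HSV)
m=(P[...,2]>.035)&(P[...,2]<.056)&(np.hypot(P[...,0]-.53,P[...,1]-.33)<.035)
q=P[m]; print('collar pts',len(q),q.min(0),q.max(0)); 
print('screw',P[147:153,432:438].round(3)[2:5].tolist())
E
```

```text
{'time': 0.1, 'joints': array([ 1.18339321e+00,  3.51169056e-01,  1.65234074e+00,  6.79304954e-06,
        1.13906816e+00, -8.45879146e-02]), 'joint_velocities': array([-0.00044293, -0.00240656, -0.00186195, -0.00097596,  0.00095472,
       -0.00046805]), 'joint_torque': array([ 5.33247894e-04, -4.98023736e+01, -2.85702360e+01,  6.99316710e-02,
        2.39347795e-02, -3.88145895e-05]), 'position': array([0.16387142, 0.52471384, 0.21816989]), 'orientation': array([ 1.50831167e-01,  9.88559415e-01, -4.78276380e-04, -1.18186344e-04]), 'wrist_force': array([ 0.20138526, -0.30155706,  0.60856516]), 'wrist_torque': array([-0.00920379,  0.00796902,  0.01979948]), 'finger_force': 0.0, 'width': 0.09278814067561442}
[[-0.954  0.298 -0.   ]
 [ 0.298  0.954 -0.001]
 [ 0.    -0.001 -1.   ]]
cam in tool [ 0.083 -0.001 -0.165] [[ 0.    -0.957 -0.291]
 [ 1.    -0.     0.001]
 [-0.001 -0.291  0.957]] [333.58918301   0.         321.55932445]
collar pts 216 [0.51737758 0.3067323  0.03501484] [0.5571271  0.34729095 0.05565718]
screw [[[0.55, 0.346, 0.017], [0.551, 0.348, 0.016], [0.553, 0.349, 0.018], [0.556, 0.35, 0.02], [0.555, 0.355, 0.016], [0.548, 0.372, -0.001]], [[0.55, 0.347, 0.013], [0.553, 0.347, 0.015], [0.555, 0.348, 0.017], [0.556, 0.351, 0.015], [0.559, 0.35, 0.018], [0.552, 0.366, 0.003]], [[0.549, 0.35, 0.006], [0.554, 0.347, 0.012], [0.557, 0.346, 0.016], [0.558, 0.349, 0.015], [0.559, 0.352, 0.013], [0.553, 0.366, 0.0]]]
```

```bash
python3 - <<'E'
from h import *
print(Ro.from_quat(r.snapshot('scene')['rotation']).as_matrix()[:,0])
rel((.537,.327,.22)); rel((.549,0,.22))
E
```

```text
[0.56821416 0.82286961 0.00427465]
rel [ 0.      0.      0.     -0.5189 -0.097  -0.002 ]
rel [ 0.      0.      0.     -0.6551 -0.4826 -0.0018]
```

>>> {"op": "servo_tool", "data": {
  "rows": [
    [[0,0,0,-0.52,-0.097,0,1],[0,0,0,-0.52,-0.097,0,1],[0,0,0,-0.52,-0.097,0,1],[0,0,0,-0.52,-0.097,0,1],[0,0,0,-0.52,-0.097,0,1],[0,0,0,-0.52,-0.097,0,1],[0,0,0,-0.52,-0.097,0,1],[0,0,0,-0.52,-0.097,0,1]]
  ]
}}

```text
time: 1.2
position: [0.5401, 0.3249, 0.2179]
orientation: [0.153, 0.988, -0.0, -0.0]
wrist_force: [-0.1, -0.2, -0.6]
width: 0.0931
finger_force: 0.0
```

```bash
python3 - <<'E'
from h import *
w=snap('wrist'); np.savez('wcol.npz',**w); print(r.read_state()['position'])
save('d.png',w['frame']); rel((.549,0,.22))
E
```

```text
[0.53850682 0.32599716 0.21800252]
rel [ 0.      0.      0.     -0.1348 -0.3848 -0.0024]
```

View pics/d.png

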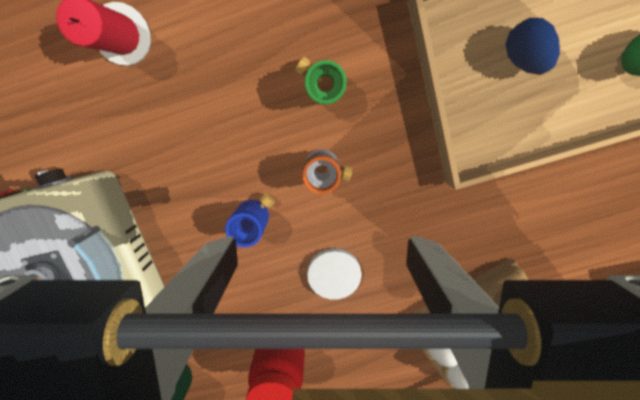

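The wrist view shows the collar rim at (322,174), with its screw head to the right at (347,174). Measuring these.

```bash
cat > col.py <<'E'
from h import *
from scipy.optimize import least_squares
w=dict(np.load('wcol.npz')); P=world(w)
hsv=cv2.cvtColor(w['frame'],cv2.COLOR_RGB2HSV).astype(int)
H,S_,V=hsv[...,0],hsv[...,1],hsv[...,2]
m=np.zeros((400,640),bool); m[145:205,290:365]=1
top=m&(P[...,2]>.047)&(P[...,2]<.06); q=P[top]
c=least_squares(lambda p:np.hypot(q[:,0]-p[0],q[:,1]-p[1])-p[2],[q[:,0].mean(),q[:,1].mean(),.018]).x
(_,_),rr=cv2.minEnclosingCircle(q[:,:2].astype(np.float32)); print('rim n',len(q),'fit',c,'enclosing',_,rr,'z',np.median(q[:,2]))
c,_r=cv2.minEnclosingCircle(q[:,:2].astype(np.float32)); c=np.array(c)
d=np.hypot(P[...,0]-c[0],P[...,1]-c[1])
s=m&(d>.0215)&(d<.037)&(P[...,2]>.006)&(P[...,2]<.022)
q=P[s]; g=q.mean(0); print('screw n',len(q),g,np.degrees(np.arctan2(g[1]-c[1],g[0]-c[0])),np.hypot(*(g[:2]-c)))
E
python3 col.py
```

```text
rim n 456 fit [0.53345805 0.32608732 0.01776843] enclosing 0.32609227299690247 0.020083142444491386 z 0.05099530666220781
screw n 125 [0.5478265  0.35109907 0.01563141] 60.865084216486075 0.028629073897455934
```

>>> {"op": "servo_tool", "data": {
  "rows": [
    [[0,0,0,-0.135,-0.385,0,1],[0,0,0,-0.135,-0.385,0,1],[0,0,0,-0.135,-0.385,0,1],[0,0,0,-0.135,-0.385,0,1],[0,0,0,-0.135,-0.385,0,1],[0,0,0,-0.135,-0.385,0,1],[0,0,0,-0.135,-0.385,0,1]]
  ]
}}

```text
time: 2.12
position: [0.5488, 0.0012, 0.2187]
orientation: [0.151, 0.989, 0.0, -0.0]
wrist_force: [0.2, 0.6, 0.9]
width: 0.0932
finger_force: 0.0
```

```bash
python3 - <<'E'
from h import *
w=snap('wrist'); np.savez('wsh.npz',**w); st=r.read_state(); print(st['position'])
P=world(w); m=(P[...,2]>.097)&(P[...,2]<.107)&(np.hypot(P[...,0]-.549,P[...,1])<.03)
v,u=np.nonzero(m); print(len(u),u.mean(),v.mean(),P[m].mean(0),P[m].min(0),P[m].max(0))
u,v=int(u.mean()),int(v.mean())
save('e.png',np.hstack([crop(w,u-100,u+100,v-100,v+100,2),crop(w,u-20,u+20,v-20,v+20,10)]))
E
```

```text
[0.54887601 0.00199242 0.21864797]
226 318.69026548672565 192.18141592920355 [ 0.54615214 -0.00097632  0.10061173] [ 0.53915931 -0.00818458  0.09703545] [0.55488823 0.00665074 0.10290503]
```

View pics/e.png

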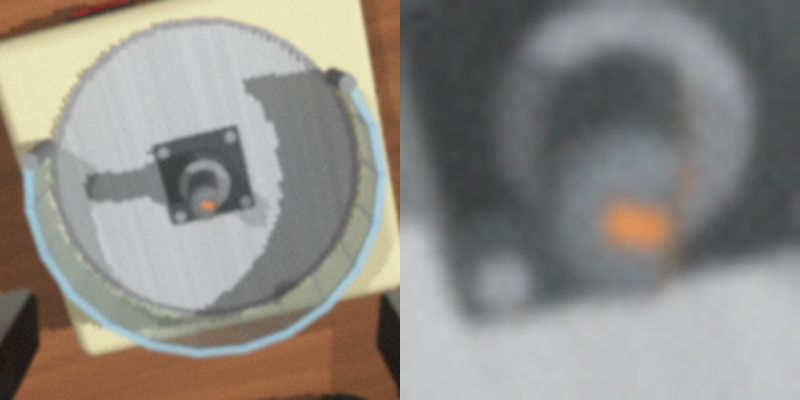

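The shaft end is at wrist (319,192). Its orange tick and flat edge face image right, slightly downwards. Next I'll refine the flat angle, the spinner yaw and the axis.

```bash
cat > sp.py <<'E'
from h import *
from scipy.optimize import least_squares
w=dict(np.load('wsh.npz')); P=world(w)
hsv=cv2.cvtColor(w['frame'],cv2.COLOR_RGB2HSV).astype(int)
near=np.hypot(P[...,0]-.548,P[...,1])<.03
# project pixels on plane z: 
def onplane(u,v,z):
    K=w['K']; d=Ro.from_quat(w['rotation']).apply(np.c_[(u-K[0,2])/K[0,0],(v-K[1,2])/K[1,1],np.ones(len(u))]); p=w['position']
    return (p+d*((z-p[2])/d[:,2])[:,None])[:,:2]
o=near&(hsv[...,0]>4)&(hsv[...,0]<22)&(hsv[...,1]>110)
v,u=np.nonzero(o); print('orange px',list(zip(u,v,hsv[o][:,1],P[o][:,2].round(3))))
t=o&(P[...,2]>.099); v,u=np.nonzero(t); q=onplane(u,v,.102); wt=hsv[t][:,1].astype(float)
c=np.average(q,axis=0,weights=wt); C=np.cov((q-c).T,aweights=wt); e,E=np.linalg.eigh(C); print('tick',c,'dir',np.degrees(np.arctan2(*E[::-1,1])),np.sqrt(e))
m=(P[...,2]>.1005)&(P[...,2]<.107)&near; v,u=np.nonzero(m); q=onplane(u,v,.102); print('top',len(q),cv2.minEnclosingCircle(q.astype(np.float32)),q.mean(0))
g=(P[...,2]>.0825)&(P[...,2]<.09)&(abs(np.hypot(P[...,0]-.548,P[...,1])-.0815)<.008); q=P[g]
f=least_squares(lambda p:np.hypot(q[:,0]-p[0],q[:,1]-p[1])-p[2],[.548,0,.08],loss='soft_l1',f_scale=.001).x; print('guard',len(q),f)
for n,Q in (('wrist',P),('scene',world(dict(np.load('last_scene.npz')))),('side',world(dict(np.load('last_side.npz'))))):
    m=(abs(Q[...,2]-.048)<.003)&(abs(Q[...,0]-.548)<.13)&(abs(Q[...,1])<.13)
    n_,l,s,_=cv2.connectedComponentsWithStats(cv2.morphologyEx(m.astype(np.uint8),cv2.MORPH_OPEN,np.ones((2,2))))
    i=1+np.argmax(s[1:,4]); q=Q[l==i][:,:2]
    h=cv2.convexHull((q*1000).astype(np.float32))[:,0]; print(n,s[i],cv2.minAreaRect((q*1000).astype(np.float32)))
    # longest straight hull edges
    # robust edges: per side, extreme points binned then fitline
    for ax in (0,1):
        for sg in (-1,1):
            a=q[:,1-ax]; b=q[:,ax]*sg; X=[];Y=[]
            for lo in np.arange(-.06,.06,.005):
                cc=(0,.548)[1-ax==0]
                k=(a-cc>lo)&(a-cc<lo+.005)
                if k.sum()>3: X.append(lo+.0025);Y.append(sg*np.sort(b[k])[-2:].mean())
            if len(X)>12:
                X,Y=np.array(X),np.array(Y); p=np.polyfit(X,Y,1)
                for _ in range(3): k=abs(Y-np.polyval(p,X))<.0025; p=np.polyfit(X[k],Y[k],1) if k.sum()>4 else p
                print('  edge','xy'[ax],sg,'yaw',np.degrees(np.arctan(p[0]))*(-1 if ax==0 else 1),'off',p[1],k.sum(),len(X))
E
python3 sp.py
```

```text
orange px [(np.int64(319), np.int64(193), np.int64(120), np.float64(0.101)), (np.int64(320), np.int64(193), np.int64(136), np.float64(0.101)), (np.int64(321), np.int64(193), np.int64(132), np.float64(0.101)), (np.int64(322), np.int64(193), np.int64(128), np.float64(0.101)), (np.int64(323), np.int64(193), np.int64(115), np.float64(0.101)), (np.int64(319), np.int64(194), np.int64(130), np.float64(0.101)), (np.int64(320), np.int64(194), np.int64(149), np.float64(0.101)), (np.int64(321), np.int64(194), np.int64(153), np.float64(0.102)), (np.int64(322), np.int64(194), np.int64(152), np.float64(0.102)), (np.int64(323), np.int64(194), np.int64(144), np.float64(0.102)), (np.int64(320), np.int64(195), np.int64(129), np.float64(0.102)), (np.int64(321), np.int64(195), np.int64(137), np.float64(0.101)), (np.int64(322), np.int64(195), np.int64(144), np.float64(0.101)), (np.int64(323), np.int64(195), np.int64(134), np.float64(0.101)), (np.int64(251), np.int64(348), np.int64(114), np.float64(0.318)), (np.int64(252), np.int64(348), np.int64(119), np.float64(0.319)), (np.int64(253), np.int64(348), np
[... 28229 characters left out ...]
32861328, 277.75994873046875), 35.07968521118164)
  edge x -1 yaw -3.9697658867651495 off 0.4689004037139869 21 24
  edge x 1 yaw -4.045286782652136 off 0.6379500213149064 24 24
  edge y -1 yaw -3.4991538790845884 off -0.08964250472146743 23 24
  edge y 1 yaw 4.443742066672814 off 0.08167324257935263 5 24
side [ 280  188  103   54 2386] ((548.6583862304688, -5.854682922363281), (175.21449279785156, 171.7852325439453), 85.35821533203125)
  edge x -1 yaw -2.3084436058808206 off 0.46397452045384807 17 24
  edge x 1 yaw -1.942533287969459 off 0.6111005883010631 2 24
  edge y -1 yaw -4.1188389258319535 off -0.09393142577649714 21 24
  edge y 1 yaw -13.602113271702505 off 0.07166266986035594 11 24
```

Axis is at about (0.547, 0), and the spinner yaw is about -3.5°. Now the tick direction only, and the move to pinch.

```bash
sed -i "s/print('orange px'.*$/pass/; s/t=o&(P\[...,2\]>.099)/t=o\&(abs(P[...,2]-.102)<.004)/" sp.py; cat >> sp.py <<'E'
print('tick dir from axis',np.degrees(np.arctan2(c[1]-f[1],c[0]-f[0])),np.hypot(*(c-f[:2])))
# flat side: orange-ish (R-B) pixels below top
d=w['frame'][...,0].astype(int)-w['frame'][...,2]; print(d[186:204,312:330])
E
python3 sp.py | grep -v edge
```

```text
tick [0.54796228 0.00074099] dir 63.929986037411595 [0.00073205 0.00122461]
top 130 ((0.5468446016311646, 1.3737007975578308e-08), 0.007142953108996153) [ 0.54610567 -0.00091325]
guard 1768 [ 5.47102154e-01 -2.72421385e-04  8.14667738e-02]
wrist [  212    74   193   178 22283] ((506.944580078125, -15.125717163085938), (161.05001831054688, 184.16818237304688), 55.194271087646484)
scene [ 270  165  110   89 3825] ((584.07568359375, 45.48907470703125), (124.85712432861328, 277.75994873046875), 35.07968521118164)
side [ 280  188  103   54 2386] ((548.6583862304688, -5.854682922363281), (175.21449279785156, 171.7852325439453), 85.35821533203125)
tick dir from axis 49.6772229753741 0.001329221949334004
[[ -3  -6  -1  -2  -6  -5  -8  -8  -9  -7  -8  -8  -6  -2   6   0  -4  -5]
 [ -2  -5  -5  -5  -5  -6  -7  -6  -9  -9  -8 -10  -7  -1   3   2  -3  -5]
 [ -5  -7  -6  -8  -6  -7  -7  -9  -8  -9  -9  -9  -8   1  10   5  -5  -4]
 [ -5  -5  -5  -6  -9  -6  -8  -7  -9  -9  -9  -9  -7   6  20  10  -2  -5]
 [ -5  -6  -4  -6  -7 -10  -9  -6  -6  -9  -8  -8  -5   7  21  10  -4  -5]
 [ -5  -3  -7  -8 -
[... 256 characters left out ...]
 77  40  10  -3  -3  -3]
 [ -5  -5  -6  -6  -6   6  37  78 102 113 119 106  72  36  11   1  -5  -4]
 [ -5  -6  -7  -7  -5   0  14  36  49  63  66  62  45  27   9   0  -4  -5]
 [ -4  -5  -5  -7  -6  -6  -1   1   9  12  17  22  23  18   7  -4  -2  -2]
 [ -4  -5  -5  -7  -8  -6  -6  -5  -5  -3  -4   4  13  14   3  -3  -3  -3]
 [ -7  -6  -4  -5  -8  -7  -7  -8  -7 -10  -5   1  11   7  -2  -3  -2  -2]
 [ -8  -5  -4  -6  -4  -6  -5  -6  -6  -6  -6   0   7   2  -2  -3  -4  -3]
 [ -5  -4  -3  -4  -4  -5  -6  -5  -4  -6  -4  -2   2   1  -2  -3  -5  -3]
 [ -4  -5  -2  -3  -2  -4  -2  -4  -4  -4  -3  -2  -2  -1  -1  -4  -2  -4]
 [ -3  -4  -1  -3  -1  -1  -1  -4  -4  -4  -4  -3  -3  -4  -3  -2  -3  -4]]
```

>>> {"op": "servo_tool", "data": {
  "rows": [
    [[0,0,0.94,0,0,0,1],[0,0,0.94,0,0,0,1],[0,0,0.94,0,0,0,1],[0,0,0.94,0,0,0,1],[0,0,0.94,0,0,0,1],[0,0,0.94,0,0,0,1],[0,0,0.94,0,0,0,1],[0,0,0.94,0,0,0,1]]
  ]
}}

```text
time: 3.18
position: [0.549, 0.0029, 0.2186]
orientation: [0.778, 0.628, 0.0, -0.0]
wrist_force: [0.2, -0.0, 0.6]
width: 0.0929
finger_force: 0.0
```

>>> {"op": "servo_tool", "data": {
  "rows": [
    [[0,0,0.94,0,0,0,0.6],[0,0,0.94,0,0,0,0.6],[0,0,0.94,0,0,0,0.6],[0,0,0.94,0,0,0,0.6],[0,0,0.94,0,0,0,0.6],[0,0,0.94,0,0,0,0.6],[0,0,0.94,0,0,0,0.6],[0,0,0.94,0,0,0,0.6]]
  ]
}}

```text
time: 4.18
position: [0.549, 0.0029, 0.2186]
orientation: [0.998, -0.059, -0.0, -0.0]
wrist_force: [0.6, 1.0, 0.4]
width: 0.0558
finger_force: 0.0
```

```bash
python3 - <<'E'
from h import *
st=r.read_state(); print(st['joints'].round(3),st['position'])
rel((.547,-.0002,.13),down(np.radians(-28))); rel((.547,-.0002,.074),down(np.radians(-28)))
w=snap('wrist'); np.savez('wsh2.npz',**w)
P=world(w)
d=w['frame'][...,0].astype(int)-w['frame'][...,2]; m=(abs(P[...,2]-.102)<.006)&(np.hypot(P[...,0]-.547,P[...,1])<.012)
v,u=np.nonzero(m&(d>40)); wt=d[v,u]; K=w['K']; D=Ro.from_quat(w['rotation']).apply(np.c_[(u-K[0,2])/K[0,0],(v-K[1,2])/K[1,1],np.ones(len(u))]); p=w['position']
q=(p+D*((.102-p[2])/D[:,2])[:,None])[:,:2]; c=np.average(q,axis=0,weights=wt); e,E=np.linalg.eigh(np.cov((q-c).T,aweights=wt)); print(c,np.degrees(np.arctan2(*E[::-1,1])),np.sqrt(e))
g=(P[...,2]>.0825)&(P[...,2]<.09)&(abs(np.hypot(P[...,0]-.547,P[...,1])-.0815)<.008); q=P[g]
from scipy.optimize import least_squares
print('guard',least_squares(lambda p:np.hypot(q[:,0]-p[0],q[:,1]-p[1])-p[2],[.548,0,.08],loss='soft_l1',f_scale=.001).x)
v,u=np.nonzero(m); D=Ro.from_quat(w['rotation']).apply(np.c_[(u-K[0,2])/K[0,0],(v-K[1,2])/K[1,1],np.ones(len(u))]);q=(p+D*((.102-p[2])/D[:,2])[:,None])[:,:2];print('top',cv2.minEnclosingCircle(q.astype(np.float32)))
E
```

```text
[-0.08   0.349  1.654  0.     1.138  1.609] [0.54898827 0.00293343 0.2185712 ]
rel [-2.000e-04  2.000e-04  2.363e-01 -2.000e-03  4.200e-03  1.107e-01]
rel [-2.000e-04  2.000e-04  2.363e-01 -2.000e-03  4.200e-03  1.807e-01]
[0.54953436 0.00158737] -160.0091909668646 [0.00179406 0.00254944]
guard [ 5.48398196e-01 -4.62749836e-04  8.14474032e-02]
top ((0.548804759979248, -0.0006224547978490591), 0.008099603466689587)
```

>>> {"op": "servo_tool", "data": {
  "rows": [
    [[0,0,0.29,-0.001,0.0043,0,0.6],[0,0,0.29,-0.001,0.0043,0.06,0.6],[0,0,0.29,-0.001,0.0043,0.11,0.6],[0,0,0.29,-0.001,0.0043,0.11,0.6],[0,0,0.29,-0.001,0.0043,0.15,0.6],[0,0,0.29,-0.001,0.0043,0.181,0.6],[0,0,0.29,-0.001,0.0043,0.181,0.6],[0,0,0.29,-0.001,0.0043,0.181,0.6]]
  ],
  "force": 15
}}

```text
time: 5.22
position: [0.5491, -0.0023, 0.0757]
orientation: [0.96, -0.28, 0.001, -0.0]
wrist_force: [-0.0, 0.5, 0.4]
width: 0.0557
finger_force: 0.0
```

>>> {"op": "servo_tool", "data": {
  "rows": [
    [[0,0,0,0,0,0,0],[0,0,0,0,0,0,0],[0,0,0,0,0,0,0],[0,0,0,0,0,0,0],[0,0,0,0,0,0,0],[0,0,0,0,0,0,0],[0,0,0,0,0,0,0],[0,0,0,0,0,0,0]]
  ],
  "force": 15
}}

```text
time: 6.22
position: [0.5489, -0.0021, 0.0739]
orientation: [0.96, -0.281, 0.001, -0.001]
wrist_force: [5.7, 5.1, -2.9]
width: 0.0125
finger_force: 15.0
```

```bash
python3 - <<'E'
from h import *
st=r.read_state(); print({k:np.round(v,4) for k,v in st.items()})
A=Ro.from_quat(st['orientation']).as_matrix(); print(np.degrees(np.arctan2(A[1,0],A[0,0])))
E
```

```text
{'time': np.float64(6.225), 'joints': array([-8.9100e-02,  5.3980e-01,  1.7709e+00,  1.4000e-03,  8.2880e-01,
        2.0508e+00]), 'joint_velocities': array([-0.0014,  0.0001, -0.0003, -0.0005,  0.0006, -0.0008]), 'joint_torque': array([-2.86790e+00, -5.49170e+01, -2.04903e+01, -1.10350e+00,
        1.10800e+00, -1.87000e-02]), 'position': array([ 0.5489, -0.0021,  0.0739]), 'orientation': array([ 9.597e-01, -2.812e-01,  9.000e-04, -7.000e-04]), 'wrist_force': array([ 5.6973,  5.1136, -2.9445]), 'wrist_torque': array([ 0.8978, -0.6807,  0.0422]), 'finger_force': np.float64(14.9995), 'width': np.float64(0.0125)}
-32.663101588029605
```

The width is 12.5 mm, so the pads are on the flat (13 mm across, not 16). Now turning it to the front.

>>> {"op": "servo_tool", "data": {
  "rows": [
    [[0,0,-0.12,-0.0001,-0.0004,0,0],[0,0,-0.24,-0.0002,-0.0008,0,0],[0,0,-0.36,-0.0003,-0.0012,0,0],[0,0,-0.48,-0.0004,-0.0016,0,0],[0,0,-0.6,-0.0005,-0.002,0,0],[0,0,-0.72,-0.0006,-0.0023,0,0],[0,0,-0.84,-0.0006,-0.0023,0,0],[0,0,-0.94,-0.0006,-0.0023,0,0]]
  ]
}}

```text
time: 7.22
position: [0.5506, -0.001, 0.074]
orientation: [0.898, 0.44, 0.002, 0.001]
wrist_force: [11.2, 1.2, -9.6]
width: 0.0126
finger_force: 15.0
```

>>> {"op": "servo_tool", "data": {
  "rows": [
    [[0,0,-0.12,0,0,0,0],[0,0,-0.24,0,0,0,0],[0,0,-0.36,0,0,0,0],[0,0,-0.384,0,0,0,0],[0,0,-0.384,0,0,0,0],[0,0,-0.384,0,0,0,0],[0,0,-0.384,0,0,0,0]]
  ]
}}

```text
time: 8.1
position: [0.5506, -0.0002, 0.074]
orientation: [0.728, 0.685, 0.002, 0.001]
wrist_force: [11.2, 6.4, -8.3]
width: 0.0129
finger_force: 15.0
```

```bash
python3 - <<'E'
from h import *
st=r.read_state(); print({k:np.round(v,4) for k,v in st.items()})
A=Ro.from_quat(st['orientation']).as_matrix(); print(np.degrees(np.arctan2(A[1,0],A[0,0])))
w=snap('wrist'); s=snap('scene'); t=snap('side'); 
save('f.png',np.hstack([crop(w,220,420,100,300,2),crop(t,300,360,160,220,20/3)]))
E
```

```text
{'time': np.float64(8.1), 'joints': array([-0.0855,  0.5411,  1.7683,  0.0018,  0.8274, -0.0256]), 'joint_velocities': array([ 0.0018,  0.0001, -0.0008,  0.0005, -0.0009,  0.0001]), 'joint_torque': array([-3.51240e+00, -5.66281e+01, -1.84282e+01, -1.35330e+00,
        2.74870e+00,  2.06000e-02]), 'position': array([ 5.506e-01, -2.000e-04,  7.400e-02]), 'orientation': array([0.7284, 0.6851, 0.0021, 0.0013]), 'wrist_force': array([11.1613,  6.3668, -8.2809]), 'wrist_torque': array([ 1.0423, -1.7942,  0.0127]), 'finger_force': np.float64(14.9941), 'width': np.float64(0.0129)}
86.49512253587852
```

View pics/f.png

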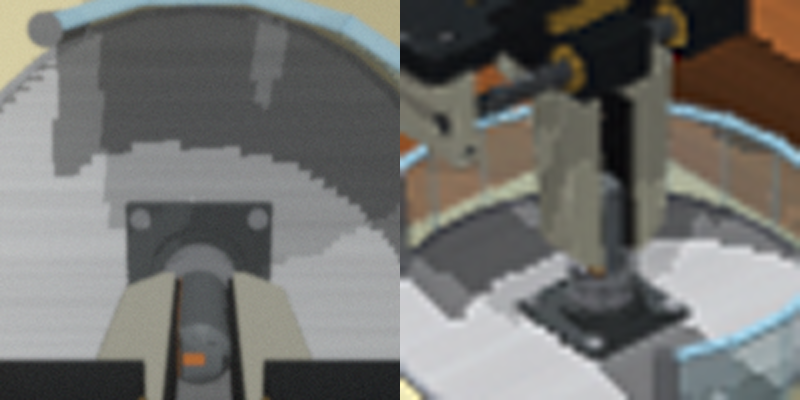

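The flat (orange) now faces image left in the wrist view, which is straight to the front. The mounting plate is square to the image and the width is 12.9 mm. Step 1 has been held, so I'll release and go to the collar.

>>> {"op": "servo_tool", "data": {
  "rows": [
    [[0,0,0,0,0,0,0.6],[0,0,0,0,0,0,0.6],[0,0,0,0,0,0,0.6],[0,0,0,0,0,0,0.6],[0,0,0,0,0,-0.06,0.6],[0,0,0,0,0,-0.12,0.6],[0,0,0,0,0,-0.18,0.6],[0,0,0,0,0,-0.18,0.6]]
  ]
}}

```text
time: 9.25
position: [0.5501, -0.001, 0.2214]
orientation: [0.728, 0.685, 0.002, 0.002]
wrist_force: [0.5, -0.1, -0.5]
width: 0.0558
finger_force: 0.0
```

```bash
cat >> h.py <<'E'
def plane(w,u,v,z):
    K=w['K']; D=Ro.from_quat(w['rotation']).apply(np.c_[(np.array(u)-K[0,2])/K[0,0],(np.array(v)-K[1,2])/K[1,1],np.ones(len(u))]); p=np.array(w['position'])
    return (p+D*((z-p[2])/D[:,2])[:,None])[:,:2]
E
python3 - <<'E'
from h import *
st=r.read_state(); print(st['position'],st['width'])
A=Ro.from_quat(st['orientation'])
w=snap('wrist'); np.savez('wsh3.npz',**w); P=world(w)
m=(abs(P[...,2]-.102)<.003)&(np.hypot(P[...,0]-.548,P[...,1])<.02); v,u=np.nonzero(m); q=plane(w,u,v,.102); c,R_=cv2.minEnclosingCircle(q.astype(np.float32)); print('top',c,R_,len(u))
d=w['frame'][...,0].astype(int)-w['frame'][...,2]; v,u=np.nonzero(m&(d>30)); q=plane(w,u,v,.102); wt=d[v,u]; cc=np.average(q,axis=0,weights=wt);e,E=np.linalg.eigh(np.cov((q-cc).T,aweights=wt)); print('tick',cc,np.degrees(np.arctan2(*E[::-1,1])),np.sqrt(e))
g=(P[...,2]>.0825)&(P[...,2]<.09)&(abs(np.hypot(P[...,0]-.547,P[...,1])-.0815)<.008); q=P[g]
from scipy.optimize import least_squares
print('guard',least_squares(lambda p:np.hypot(q[:,0]-p[0],q[:,1]-p[1])-p[2],[.548,0,.08],loss='soft_l1',f_scale=.001).x)
rel((.5335,.3261,.14),down(np.radians(60.9)))
u,v=int(320),int(190); save('g.png',np.hstack([crop(w,220,420,100,300,2)]))
E
```

```text
[ 0.55008653 -0.00102179  0.22136363] 0.05578686525078645
top (0.5476864576339722, 0.0008784045930951834) 0.007979406975209713 198
tick [ 5.46159919e-01 -3.13201404e-04] 174.92476618158855 [0.00102438 0.00162146]
guard [5.47703847e-01 2.67086032e-04 8.14793811e-02]
rel [ 1.700e-03 -3.000e-04  2.845e-01  4.069e-01 -4.450e-02  9.850e-02]
```

>>> {"op": "servo_tool", "data": {
  "rows": [
    [[0.0017,0,0.284,0.407,-0.0445,0,0.7],[0.0017,0,0.284,0.407,-0.0445,0,0.7],[0.0017,0,0.284,0.407,-0.0445,0,0.7],[0.0017,0,0.284,0.407,-0.0445,0.03,0.7],[0.0017,0,0.284,0.407,-0.0445,0.06,0.7],[0.0017,0,0.284,0.407,-0.0445,0.09,0.7],[0.0017,0,0.284,0.407,-0.0445,0.0985,0.7],[0.0017,0,0.284,0.407,-0.0445,0.0985,0.7]]
  ]
}}

```text
time: 10.3
position: [0.5325, 0.3254, 0.1381]
orientation: [0.862, 0.507, -0.002, -0.001]
wrist_force: [-0.3, 0.2, 1.1]
width: 0.0649
finger_force: 0.0
```

```bash
python3 - <<'E'
from h import *
st=r.read_state(); print(st['position'],st['width'])
w=snap('wrist'); np.savez('wcol2.npz',**w); P=world(w)
m=(abs(P[...,2]-.052)<.004)&(np.hypot(P[...,0]-.5335,P[...,1]-.326)<.03); v,u=np.nonzero(m); q=plane(w,u,v,.052); c,R_=cv2.minEnclosingCircle(q.astype(np.float32)); print('rim',c,R_,len(u))
d=np.hypot(P[...,0]-c[0],P[...,1]-c[1]); s=(d>.0225)&(d<.037)&(P[...,2]>.006)&(P[...,2]<.022); q=P[s]; g=q.mean(0); print('screw n',len(q),g,np.degrees(np.arctan2(g[1]-c[1],g[0]-c[0])),np.hypot(*(g[:2]-c)))
rel((c[0],c[1],.012),down(np.radians(60.9)))
E
```

```text
[0.53251915 0.32539329 0.13806888] 0.06488410617534882
rim (0.5348817706108093, 0.32688453793525696) 0.019983800128102303 729
screw n 212 [0.55006404 0.35200658 0.01556214] 58.85373528393599 0.029353333311049938
rel [-0.0016  0.0006  0.      0.0029  0.0014  0.159 ]
```

>>> {"op": "servo_tool", "data": {
  "rows": [
    [[-0.0016,0,0.015,0.0025,0.001,0.05,0.7],[-0.0016,0,0.015,0.0025,0.001,0.11,0.7],[-0.0016,0,0.015,0.0025,0.001,0.159,0.7],[-0.0016,0,0.015,0.0025,0.001,0.159,0.7],[-0.0016,0,0.015,0.0025,0.001,0.159,0],[-0.0016,0,0.015,0.0025,0.001,0.159,0],[-0.0016,0,0.015,0.0025,0.001,0.159,0],[-0.0016,0,0.015,0.0025,0.001,0.159,0]]
  ],
  "force": 30
}}

```text
time: 11.35
position: [0.535, 0.328, 0.0133]
orientation: [0.868, 0.497, 0.001, 0.0]
wrist_force: [-1.3, -2.5, 8.5]
width: 0.0402
finger_force: 30.0
```

>>> {"op": "servo_tool", "data": {
  "rows": [
    [[0,0,0,0,0,0,0],[0,0,0,0,0,0,0],[0,0,0,0,0,-0.03,0],[0,0,0,0,0,-0.09,0],[0,0,0,0,0,-0.16,0],[0,0,0,0,0,-0.22,0],[0,0,0,0,0,-0.22,0],[0,0,0,0,0,-0.22,0]]
  ],
  "force": 30
}}

```text
time: 12.35
position: [0.5337, 0.3277, 0.1872]
orientation: [0.868, 0.497, -0.001, 0.0]
wrist_force: [-0.3, -0.3, -1.4]
width: 0.04
finger_force: 30.0
```

```bash
python3 - <<'E'
from h import *
st=r.read_state(); print(st['position'],st['width'],st['finger_force'])
A=Ro.from_quat(st['orientation']); print(A.as_matrix().round(4))
w=snap('wrist'); np.savez('whold.npz',**w)
save('h.png',crop(w,220,420,150,350,3))
rel((.5478,.0001,.19),down(np.radians(176.5)))
E
```

```text
[0.53373435 0.32767093 0.18717106] 0.04000739823722444 29.99934975465294
[[ 5.059e-01  8.626e-01 -1.300e-03]
 [ 8.626e-01 -5.059e-01 -1.000e-03]
 [-1.500e-03 -6.000e-04 -1.000e+00]]
rel [-2.2000e-03  2.0000e-04 -1.2988e+00 -3.4400e-01  2.2240e-01 -3.8000e-03]
```

View pics/h.png

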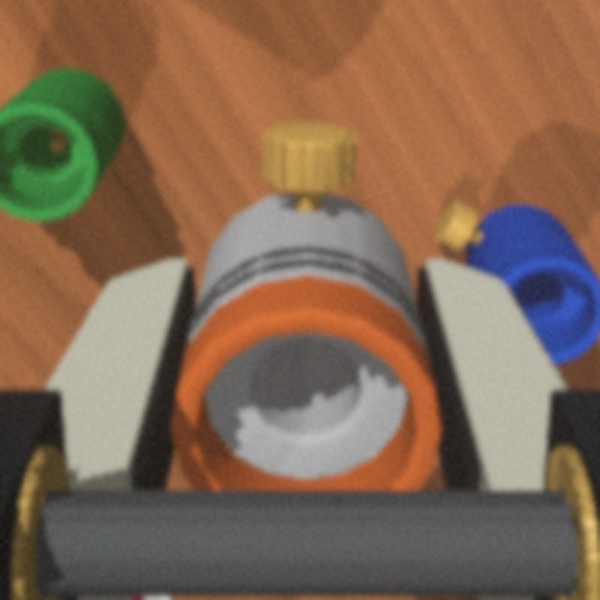

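The collar is held upright, with its screw at crop (307,165) in line with the tool's x axis. Measuring its offset in the hand and moving above the shaft.

```bash
python3 - <<'E'
from h import *
from scipy.optimize import least_squares
w=dict(np.load('whold.npz')); st=r.read_state(); A=Ro.from_quat(st['orientation']); P=world(w)
h=cv2.cvtColor(w['frame'],cv2.COLOR_RGB2HSV).astype(int)
m=(h[...,0]>4)&(h[...,0]<14)&(h[...,1]>170)&(abs(P[...,2]-.2255)<.012); m[:230]=0; m[:,:270]=0; m[:,375:]=0
v,u=np.nonzero(m); L=A.inv().apply(P[v,u]-st['position']); print('n',len(u),'local z of rim',np.percentile(L[:,2],[5,20,50]))
zt=.1872-.0133+.052
q=plane(w,u,v,zt); L=A.inv().apply(np.c_[q-st['position'][:2],np.zeros(len(q))])[:,:2]
# near-side top-plane points: depth gating
top=abs(P[v,u][:,2]-zt)<.003
q2=L[top]; print(top.sum(),q2.min(0),q2.max(0),cv2.minEnclosingCircle(q2.astype(np.float32)))
rr=np.hypot(*(q2-q2.mean(0)).T); 
f=least_squares(lambda p:np.clip(np.abs(np.hypot(q2[:,0]-p[0],q2[:,1]-p[1])-.018)-.002,0,None),[0,0]).x; print('fit c',f)
s=(h[...,0]>15)&(h[...,0]<30)&(h[...,1]>100); s[:185]=0;s[225:]=0;s[:,:300]=0;s[:,345:]=0
print('screw local',A.inv().apply(P[s]-st['position']).mean(0),s.sum())
E
```

```text
n 2267 local z of rim [-0.03922024 -0.03868965 -0.03778551]
1422 [-0.01071176 -0.02017474] [0.01989841 0.0181398 ] ((0.0001625359000172466, -0.0011092184577137232), 0.019899265840649605)
fit c [-0.0003386  -0.00130586]
screw local [nan nan nan] 695
```

>>> {"op": "servo_tool", "data": {
  "rows": [
    [[0,0,-0.12,-0.06,0.03,0,0],[0,0,-0.24,-0.12,0.07,0,0],[0,0,-0.36,-0.17,0.11,0,0],[0,0,-0.48,-0.22,0.14,0,0],[0,0,-0.6,-0.27,0.17,0,0],[0,0,-0.72,-0.31,0.2,0,0],[0,0,-0.84,-0.344,0.222,0,0],[0,0,-0.9,-0.344,0.222,0,0]]
  ]
}}

```text
time: 13.4
position: [0.5475, -0.0013, 0.1865]
orientation: [0.336, 0.942, -0.001, -0.001]
wrist_force: [0.9, 0.4, -0.6]
width: 0.0403
finger_force: 30.0
```

```bash
python3 - <<'E'
from h import *
st=r.read_state(); print(st['position'],st['width'],st['finger_force'])
rel((.5485,-.0003,.17),down(np.radians(176.5)))
E
```

```text
[ 0.54751527 -0.00130358  0.18645025] 0.04025191345071045 29.998276850092225
rel [-1.000e-03 -1.800e-03 -3.975e-01 -2.000e-04  1.800e-03  2.060e-02]
```

>>> {"op": "servo_tool", "data": {
  "rows": [
    [[-0.001,-0.0018,-0.12,0,0.0018,0,0],[-0.001,-0.0018,-0.24,0,0.0018,0.01,0],[-0.001,-0.0018,-0.36,0,0.0018,0.03,0],[-0.001,-0.0018,-0.3975,0,0.0018,0.05,0],[-0.001,-0.0018,-0.3975,0,0.0018,0.07,0],[-0.001,-0.0018,-0.3975,0,0.0018,0.07,0],[-0.001,-0.0018,-0.3975,0,0.0018,0.07,0]]
  ]
}}

```text
time: 14.28
position: [0.5492, 0.0017, 0.1322]
orientation: [0.032, 0.999, -0.0, 0.001]
wrist_force: [0.0, -0.4, -1.0]
width: 0.0399
finger_force: 30.0
```

```bash
python3 - <<'E'
from h import *
st=r.read_state(); print(st['position'],st['wrist_force'])
s=snap('scene');t=snap('side');w=snap('wrist')
save('i.png',np.hstack([crop(s,300,350,150,230,7.5)[:, :],crop(t,305,355,145,225,7.5)]))
rel((.5485,-.0003,.13),down(np.radians(176.5)))
E
```

```text
[0.54924042 0.00167411 0.13216188] [ 0.03475167 -0.44264094 -1.02218938]
rel [ 0.0001  0.0024 -0.0016  0.0009 -0.0025  0.0032]
```

View pics/i.png

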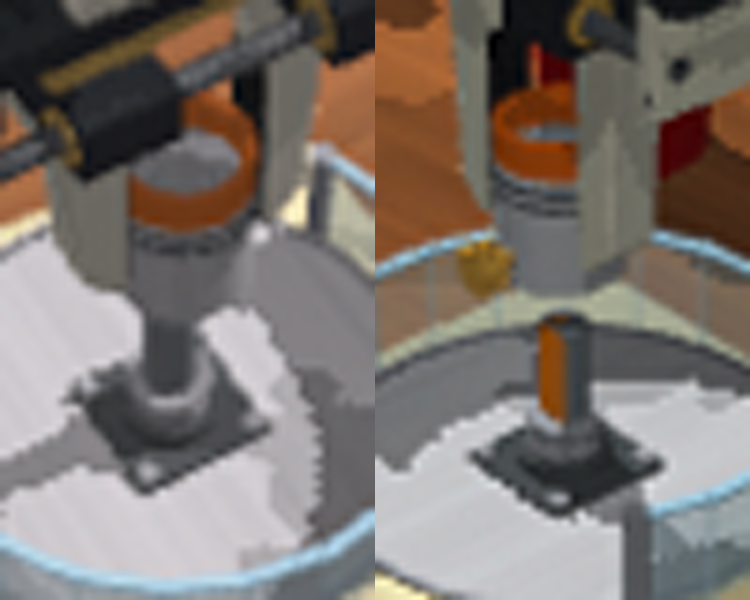

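The side view shows the orange flat and the brass screw both facing front. The collar bottom is centred over the shaft within about 1 mm in both views. Lowering gently.

>>> {"op": "servo_tool", "data": {
  "rows": [
    [[0,0.002,-0.0016,0.0006,-0.0021,0.006,0],[0,0.002,-0.0016,0.0006,-0.0021,0.012,0],[0,0.002,-0.0016,0.0006,-0.0021,0.016,0],[0,0.002,-0.0016,0.0006,-0.0021,0.019,0],[0,0.002,-0.0016,0.0006,-0.0021,0.022,0],[0,0.002,-0.0016,0.0006,-0.0021,0.025,0],[0,0.002,-0.0016,0.0006,-0.0021,0.025,0]]
  ]
}}

```text
time: 15.3
position: [0.5484, 0.0, 0.1118]
orientation: [0.03, 1.0, 0.0, -0.0]
wrist_force: [-0.3, -0.6, -1.4]
width: 0.0397
finger_force: 30.0
```

```bash
python3 - <<'E'
from h import *
st=r.read_state(); print(st['position'],st['wrist_force'].round(2),st['wrist_torque'].round(3))
rel((.5487,.0,.085),down(np.radians(176.5)))
E
```

```text
[5.48447179e-01 2.55032122e-05 1.11822103e-01] [-0.33 -0.65 -1.36] [-0.059  0.048  0.047]
rel [ 0.     -0.0004  0.0002 -0.0003 -0.      0.0335]
```

The bottom is already 3.5 mm below the shaft top with no contact force, so it has entered. Continuing.

>>> {"op": "servo_tool", "data": {
  "rows": [
    [[0,0,0,0,0,0.005,0],[0,0,0,0,0,0.01,0],[0,0,0,0,0,0.015,0],[0,0,0,0,0,0.02,0],[0,0,0,0,0,0.025,0],[0,0,0,0,0,0.03,0],[0,0,0,0,0,0.0335,0],[0,0,0,0,0,0.0335,0]]
  ],
  "force": 40
}}

```text
time: 16.3
position: [0.5483, 0.0, 0.0849]
orientation: [0.03, 1.0, 0.0, -0.0]
wrist_force: [-1.5, -1.2, -2.1]
width: 0.0399
finger_force: 40.0
```

```bash
python3 - <<'E'
from h import *
st=r.read_state(); print(st['position'],st['wrist_force'].round(2),st['wrist_torque'].round(3),st['width'])
rel((.5487,.0,.0745),down(np.radians(176.5)))
E
```

```text
[5.48340093e-01 2.75936755e-05 8.48667783e-02] [-1.45 -1.18 -2.13] [-0.343  0.11   0.006] 0.03986315941307349
rel [ 0.     -0.0006  0.0002 -0.0005 -0.      0.013 ]
```

>>> {"op": "servo_tool", "data": {
  "rows": [
    [[0,0,0,0,0,0.003,0],[0,0,0,0,0,0.006,0],[0,0,0,0,0,0.009,0],[0,0,0,0,0,0.011,0],[0,0,0,0,0,0.0125,0],[0,0,0,0,0,0.0125,0],[0,0,0,0,0,0.0125,0],[0,0,0,0,0,0.0125,0]]
  ],
  "force": 40
}}

```text
time: 17.3
position: [0.5487, -0.0001, 0.0754]
orientation: [0.03, 1.0, -0.0, -0.0]
wrist_force: [-1.8, -3.8, 5.6]
width: 0.0402
finger_force: 40.0
```

```bash
python3 - <<'E'
from h import *
st=r.read_state(); print(st['position'],st['wrist_force'].round(2),st['wrist_torque'].round(3),st['width'])
t=snap('side'); w=snap('wrist')
A=Ro.from_quat(st['orientation']);P=world(w); h=cv2.cvtColor(w['frame'],cv2.COLOR_RGB2HSV).astype(int)
m=(h[...,0]>4)&(h[...,0]<14)&(h[...,1]>170); m[:230]=0; m[:,:270]=0; m[:,375:]=0
print('rim local z',np.nanpercentile(A.inv().apply(P[m]-st['position'])[:,2],[5,20,50]),'rim world z',np.nanpercentile(P[m][:,2],[50,80,95]))
save('j.png',np.hstack([crop(w,220,420,150,350,2),crop(t,300,360,145,205,20/3)]))
E
```

```text
[ 5.48662723e-01 -6.17077802e-05  7.53660854e-02] [-1.83 -3.83  5.65] [-0.65   0.443  0.036] 0.040201342733580336
rim local z [-0.03875972 -0.03822049 -0.0374125 ] rim world z [0.11277888 0.11358566 0.11412568]
```

View pics/j.png

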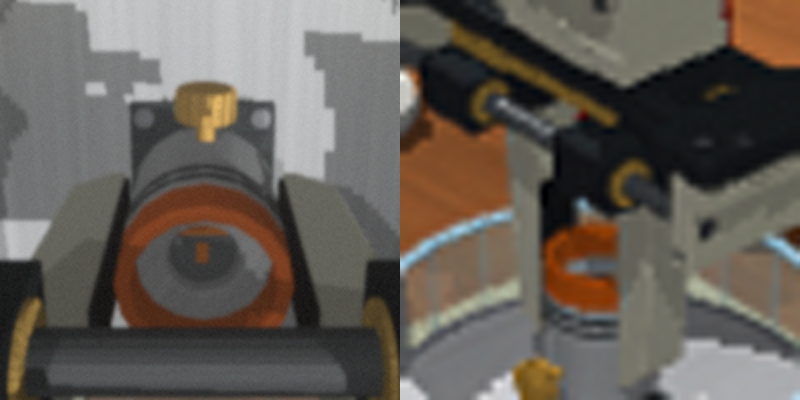

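The shaft end is visible in the bore with its tick towards the screw, and the rim is at 114 mm, so the bottom is at about 62 mm and the spring is about 6 mm down. I'll push a bit more for margin and let it settle.

>>> {"op": "servo_tool", "data": {
  "rows": [
    [[0,0,0,0,0,0.0009,0],[0,0,0,0,0,0.0009,0],[0,0,0,0,0,0.0009,0],[0,0,0,0,0,0.0009,0],[0,0,0,0,0,0.0009,0],[0,0,0,0,0,0.0009,0]]
  ]
}}

```text
time: 18.15
position: [0.5487, -0.0001, 0.0747]
orientation: [0.03, 1.0, -0.0, 0.0]
wrist_force: [-2.8, -2.7, 5.8]
width: 0.0398
finger_force: 40.0
```

```bash
python3 - <<'E'
from h import *
st=r.read_state(); A=Ro.from_quat(st['orientation']).as_matrix(); print(st['position'],st['wrist_force'].round(2),st['finger_force'],np.degrees(np.arctan2(A[1,0],A[0,0])))
w=snap('wrist');P=world(w); h=cv2.cvtColor(w['frame'],cv2.COLOR_RGB2HSV).astype(int)
m=(h[...,0]>4)&(h[...,0]<14)&(h[...,1]>170); m[:230]=0; m[:,:270]=0; m[:,375:]=0
print('rim z',np.nanpercentile(P[m][:,2],[50,80,95]))
if st['position'][2]<.0756 and st['wrist_force'][2]>4.5 and st['finger_force']>30: print(r.sign_off())
E
```

```text
[ 5.48661375e-01 -5.68365844e-05  7.47406749e-02] [-2.85 -2.74  5.82] 40.002155211986974 176.5216832163354
rim z [0.11217083 0.11298387 0.11348502]
the job is handed in; nothing more can be done
None
```

The job is handed in (no verdict came back): the flat and brass screw both face the front, and the collar is on the shaft, gripped with 40 N and holding the spring down about 6.5 of its 8 mm by my measurements.

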